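# Clamp the offcut in the small-parts sled with its slotted eccentric

### The arm

A 6-joint arm with a two-finger parallel gripper is mounted at the origin on the work surface; the furniture and walls round the work are solid. World frame = base frame: x ahead of the robot, y to its left, z up, the work surface at z = 0. Lengths are in m, angles in rad, forces in N, time in s.
With the tool pointing down it reaches from about 0.275 to 0.85 m from the base axis. Payload 5.2 kg.
Tool frame: the origin (TCP) lies midway between the tips of the shut fingers; the grasp point (between the pads) lies 19 mm behind it; y points along the fingers, x is the direction in which the jaws open and shut, and the axes are right-handed (so a half turn about y gives the same grasp; the last joint's range is limited). The gripper opens to 85 mm and grips with 20 to 120 N. Pads are 22 mm wide; open, the fingers measure 114 mm over their backs; the gripper's body (76 mm by 85 mm) begins 54 mm behind the grasp point. The pads swing forward as they close: fully open they stand 13 mm farther back than shut.
Start: joints at [1.008, 0.259, 1.535, -0, 1.348, -0.203], TCP at [0.194, 0.515, 0.231] pointing down, gripper open.
Joint ranges: [-3.14, 3.14], [-0.91, 2.08], [0.19, 2.58], [-1.22, 4.36], [0.22, 2.71], [-3.12, 3.12]. Speed limits (rad/s): [2.57, 2.57, 3.14, 3.14, 3.14, 3.14].

### API

Orientations are given as a unit quaternion [x, y, z, w].
In Python, from workcell import * gives the robot as it stands. The module is installed in compiled form; this text tells all that it offers. Calls block until the motion is done:
- move_to(position, orientation): joint-space move of the TCP to a pose.
- line_to(position, rotation=None, feed=0.15): straight line of the TCP; rotation=None keeps the orientation; feed is the mean speed in m/s.
- move_j(angles): joint-space move.
- grip(opening, squeeze=None): finger opening in m; squeeze is the grip in N (None keeps the last); returns when the fingers have stopped.
- pause(seconds).
- ik(position, orientation): joint angles nearest the present ones, or None.
- read_camera(name): name is "scene" or "top" or "wrist"; returns the picture (480x640x3 uint8, blue, green, red); there is no depth.
- camera_params(name): a dict with "K" (3x3 intrinsics, pixels), "k1" (the pictures are not rectified: a ray, as slopes to the right and down, at radius r is drawn at 1 + k1 r^2 times it, then the intrinsics apply), "R" (3x3) and "t" (3): a world point X has camera coordinates R X + t. Camera axes: x right, y down, z forward; pixel columns grow to the right and rows downward; lengths in m; the calibration is good to about 2 mm. A picture is of the moment at which its call begins: read the wrist's pose just before it. camera_params takes no time and is no camera call; for the wrist camera it gives the pose at the moment of the call.
A pose or a line that the arm cannot do raises MotionError and nothing moves.
- close_job(): hands the job in, once; it reports no verdict.
Readings, each from a call of its own:
- read_t(): time.
- read_joint_pos(): joint angles.
- read_qd(): joint speeds.
- read_joint_efforts(): joint torques, N m.
- read_ee_pos(): TCP position.
- read_tool_rot(): TCP orientation.
- read_contact_force(): force on the tool from outside, world axes, zero at the start.
- read_ft_torque(): the same for the moment, N m.
- read_opening(): finger opening in m.
Only numpy, scipy, OpenCV 4.12 (cv2) and the standard library are available. Lean on these libraries where they do the work, as an engineer would, in place of code of your own. Each camera call takes 0.05 s, during which the arm holds its last target.

### The job

The offcut lies loose in the small-parts sled. Take the flat-blade screwdriver out of the tool block, feel with light pressure for the slot in the top of the steel eccentric clamp, and turn it clockwise until the offcut is pushed up square and held firmly against the cork-faced fence; stop once it is snug, as forcing it crushes the cork. Then put the screwdriver back upright in its bore in the tool block.

Things in the scene. Friction and masses are not known exactly. Their poses are not given: they have to be found in the camera images.
- sled: small-parts sled, fixed: plywood base 150 x 236 mm, 15 mm thick, top at z = 0.015; origin on its underside, on the clamp side of the work. Its +x axis points from the clamp across the offcut to the fence, its y axis runs along the fence, z up
- screw_top (a point): centre of the top of the clamp's slotted steel boss (22 mm across), on its vertical turning axis: 52 mm along the sled's -x, z = 0.046; axes as the sled's, not turning with the clamp. Slot right across the centre, 4.4 mm wide, 7 mm deep, edges bevelled 0.7 mm. Its direction is not measured: at the start 0.15 to 0.80 rad anticlockwise (from above) of the sled's x axis
- cam_axis (a point): the clamp's turning axis at mid height of its 32 mm cam disc, whose centre is 5 mm off the axis. Turned clockwise (from above) it meets the offcut and seats it on the fence after 0.3 to 1.4 rad (friction about 0.05 N m till then); each further 0.1 rad adds about 7 N of clamping and 0.07 N m of torque. Released, it keeps about four fifths of it. Snug is 15 to 25 N, or 0.2 to 0.3 N m in all; over 45 N crushes the cork
- fence: fixed wooden fence on the sled, 200 mm long (along its y), 30 mm high, lined with 4 mm of springy cork; origin at the foot of the middle of the cork face, x pointing away from the offcut. How far it stands from the clamp varies by a few mm
- workpiece: the offcut, a loose wooden board 58 x 220 x 28 mm lying flat in the sled between clamp and fence, long side (its y) roughly along the fence; origin at the centre of its underside
- driver_mid (a point): centre of the handle of the flat-blade screwdriver, which stands blade down in the tool block, about 0.24 kg. Wooden handle 80 mm long of oval outline with two true flats 25 mm apart across its y axis, 32 mm wide along its x axis; flats from 30 mm below to 28 mm above this point. z up along the tool; the blade tip is 96 mm below this point
- driver_tip (a point): middle of the screwdriver's blade tip, same axes: blade 14 mm wide along x, 2.4 mm thick (along y) at the tip and 3.0 mm at 8 mm above it. A brass collar of 27 mm diameter, 50 mm above the tip, rests on the tool block when the tool is put away
- tool_block: fixed wooden block 150 x 64 x 56 mm high with two bores in a row along its x axis; origin at the centre of its underside. A bradawl with a bulbous round handle stands in the other bore
- bore_1 (a point): centre of the mouth of the bore at 40 mm along the block's -x: diameter 20 mm, 53 mm deep, mouth at z = 0.056. The screwdriver stands in bore_1 or bore_2, the bradawl in the other
- bore_2 (a point): the same for the bore at 40 mm along the block's +x
Not all that is in view belongs to the job. What is shaped like the part that bears driver_mid but green or pink is not meant.

How it is judged:
By the outcome, as a careful person would: the job done as asked, in the order asked, and still so for the second after the job is handed in, with the robot touching nothing.
It also fails if it takes over 61 s, if anything falls off the work surface, if the arm or the gripper's body presses on something with over 40 N, if the wrist force passes 120 N, or if a joint passes its speed limit or range.

## Working session

There is one attempt and no reset: what is moved stays moved. The work goes in short steps, each a Python script; the robot and the scene stay as the last script left them, time stands still between calls to the robot, and variables do not carry over. Pictures are saved under pics/ and viewed, and the job is handed in when it is done.

```bash
mkdir -p pics; ls; python3 - <<'E'
from workcell import *
import cv2
for n in ["scene","top","wrist"]:
    p=camera_params(n); print(n,p)
    cv2.imwrite(f"pics/{n}0.png",read_camera(n))
print(read_t(),read_tool_rot(),read_opening())
E
```

```text
pics
scene {'K': array([[473.91064515,   0.        , 321.20688584],
       [  0.        , 473.91064515, 235.98645541],
       [  0.        ,   0.        ,   1.        ]]), 'k1': -0.03527626390591039, 'R': array([[ 0.75681445, -0.65362906,  0.00096498],
       [-0.44279994, -0.51378755, -0.73481329],
       [ 0.48079112,  0.55569002, -0.67826875]]), 't': array([-0.47719288,  0.22857565,  0.87894229])}
top {'K': array([[470.41089385,   0.        , 315.88861158],
       [  0.        , 470.41089385, 238.21009735],
       [  0.        ,   0.        ,   1.        ]]), 'k1': -0.057756685906542676, 'R': array([[ 0.00824569, -0.99985062, -0.0151902 ],
       [-0.98385076, -0.00539567, -0.17890937],
       [ 0.17880069,  0.01642012, -0.98374829]]), 't': array([-0.122213  ,  0.52038925,  0.93217027])}
wrist {'K': array([[367.36709413,   0.        , 317.64217032],
       [  0.        , 367.36709413, 239.79989132],
       [  0.        ,   0.        ,   1.        ]]), 'k1': -0.008441791909890039, 'R': array([[ 0.35168594,  0.93611323, -0.00300403],
       [ 0.89509007, -0.33533098,  0.29388246],
       [ 0.27409991, -0.1060432 , -0.95583685]]), 't': array([-0.54830375, -0.03974469,  0.38035249])}
0.15 [ 0.58160938  0.40199767 -0.40292291 -0.58118975] 0.08566771679533793
```

View pics/scene0.png

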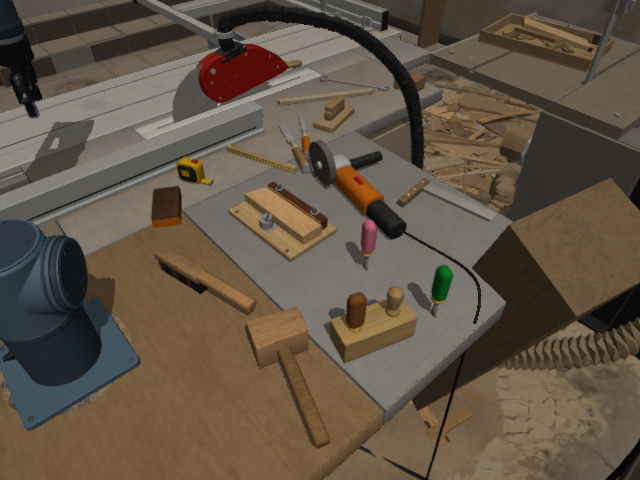

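View pics/top0.png

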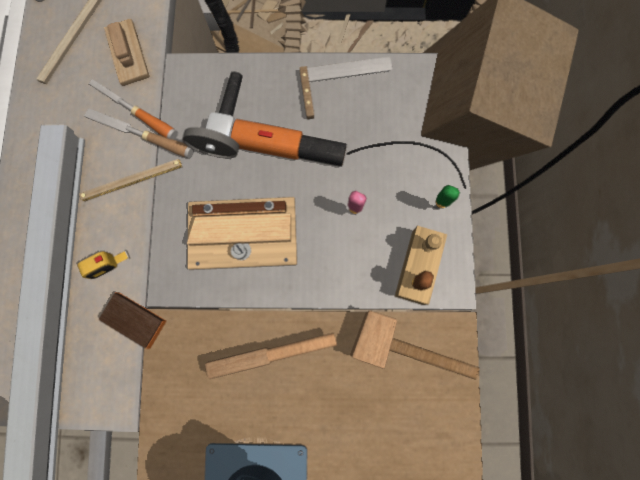

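View pics/wrist0.png

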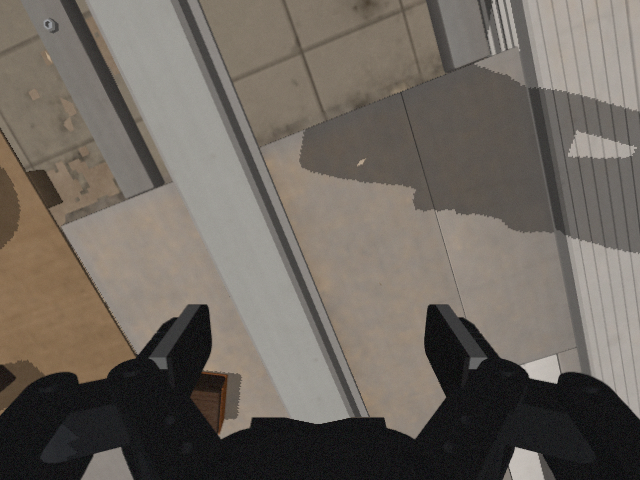

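```bash
cat > h.py <<'E'
from workcell import *
import numpy as np, cv2
from scipy.spatial.transform import Rotation as Rn
def ray(p,uv):
    K=p["K"]; d=np.array([[p["k1"],0,0,0]]);
    q=cv2.undistortPoints(np.array([[uv]],float),K,np.array([p["k1"],0,0,0,0]))[0,0]
    R=p["R"];t=p["t"]
    return -R.T@t, R.T@np.array([q[0],q[1],1.])
def onz(p,uv,z):
    o,d=ray(p,uv); return o+d*(z-o[2])/d[2]
def proj(p,X):
    c=p["R"]@np.asarray(X,float)+p["t"]; x=c[:2]/c[2]; x=x*(1+p["k1"]*(x@x)); return p["K"][:2,:2]@x+p["K"][:2,2]
def down(yaw):
    "tool y down, tool x (jaw) at angle yaw about z"
    x=np.array([np.cos(yaw),np.sin(yaw),0]);y=np.array([0,0,-1.]);z=np.cross(x,y)
    return Rn.from_matrix(np.stack([x,y,z],1)).as_quat()
def two(p1,u1,p2,u2):
    a,d=ray(p1,u1);b,e=ray(p2,u2)
    s=np.linalg.lstsq(np.stack([d,-e],1),b-a,rcond=None)[0]
    A=a+d*s[0];B=b+e*s[1]; return (A+B)/2,np.linalg.norm(A-B)
E
python3 - <<'E'
from h import *
im=cv2.imread("pics/top0.png")
a=cv2.resize(im[180:310,170:310],(700,650),interpolation=cv2.INTER_CUBIC)[:600]
cv2.imwrite("pics/c1.png",a)
cv2.imwrite("pics/c2.png",cv2.resize(im[210:310,370:480],(660,600),interpolation=cv2.INTER_CUBIC))
p=camera_params("top")
for uv,z in [((425,281),.14),((434,241),.12),((238,250),.046),((187,197),.015),((297,197),.015),((297,266),.015),((187,268),.015)]:
    print(uv,onz(p,uv,z).round(4))
print(Rn.from_quat(read_tool_rot()).as_matrix().round(3))
E
```

```text
(425, 281) [ 0.425  -0.3223  0.14  ]
(434, 241) [ 0.5036 -0.3464  0.12  ]
(238, 250) [0.4954 0.0431 0.046 ]
(187, 197) [0.6175 0.1664 0.015 ]
(297, 197) [ 0.6181 -0.0761  0.015 ]
(297, 266) [ 0.4666 -0.0785  0.015 ]
(187, 268) [0.4605 0.1573 0.015 ]
[[ 0.352 -0.001 -0.936]
 [ 0.936 -0.001  0.352]
 [-0.001 -1.     0.   ]]
```

View pics/c1.png

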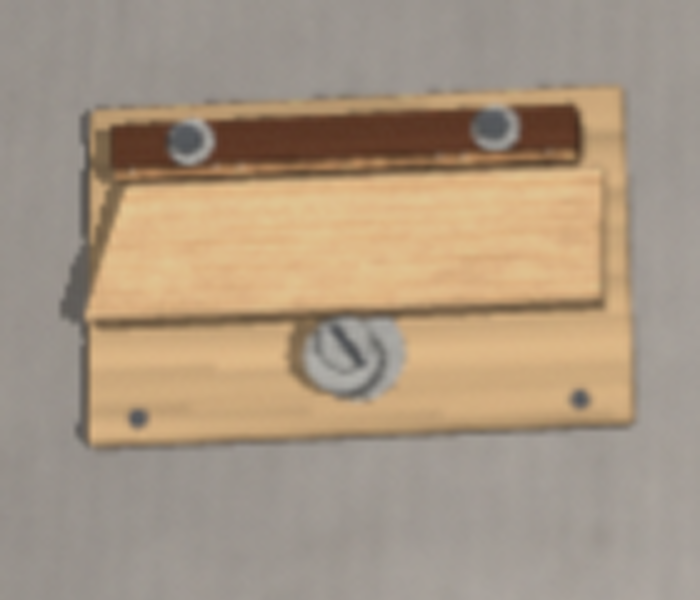

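View pics/c2.png

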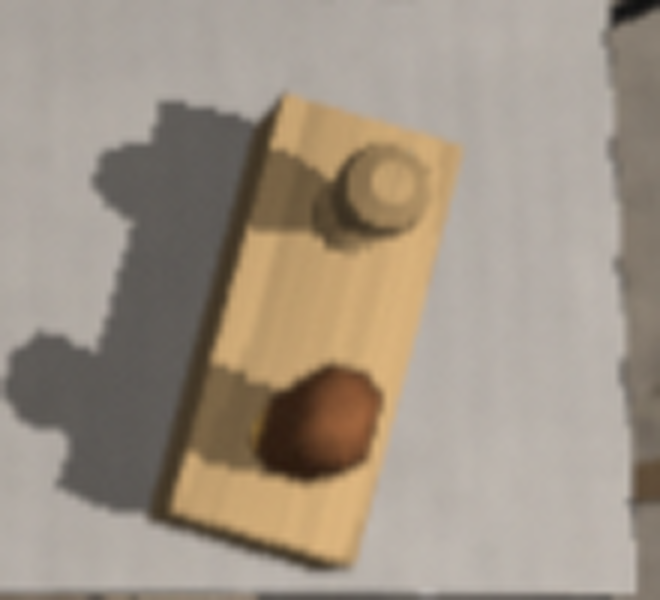

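View pose.

```bash
python3 - <<'E'
from h import *
p=camera_params("wrist");T=Rn.from_quat(read_tool_rot()).as_matrix();e=np.array(read_ee_pos())
c=-p["R"].T@p["t"]; print("cam in tool",(T.T@(c-e)).round(4)); print("axes",(T.T@p["R"].T).round(3))
# yaw options: cam center above target
off=T.T@(c-e); ax=(T.T@p["R"].T)[:,2]
for yaw in np.arange(-3.1,3.2,.4):
    q=down(yaw);M=Rn.from_quat(q).as_matrix()
    # place cam such that optical axis hits target at height z with cam ~0.2 above
    tgt=np.array([.42,-.33,.10]); a=M@ax; s=.24/-a[2]; tcp=tgt-a*s-M@off
    j=ik(tcp,q); print(yaw.round(2),tcp.round(3),None if j is None else np.round(j,2))
E
```

```text
cam in tool [-0.0004 -0.143   0.074 ]
axes [[ 1.     0.001 -0.001]
 [ 0.001 -0.294  0.956]
 [ 0.    -0.956 -0.294]]
-3.1 [ 0.419 -0.33   0.197] [-0.88  0.26  1.63 -0.    1.26  2.22]
-2.7 [ 0.419 -0.33   0.197] [-0.88  0.26  1.63 -0.    1.26  1.82]
-2.3 [ 0.419 -0.33   0.197] [-0.88  0.26  1.63 -0.    1.26  1.42]
-1.9 [ 0.42  -0.331  0.197] [-0.88  0.26  1.62 -0.    1.26  1.02]
-1.5 [ 0.42  -0.331  0.197] [-0.88  0.26  1.62 -0.    1.26  0.62]
-1.1 [ 0.42  -0.331  0.197] [-0.88  0.26  1.62 -0.    1.26  0.22]
-0.7 [ 0.42  -0.33   0.197] [-0.87  0.26  1.62  0.    1.26 -0.17]
-0.3 [ 0.421 -0.33   0.197] [-0.87  0.26  1.62 -0.    1.26 -0.57]
0.1 [ 0.421 -0.33   0.197] [-0.87  0.26  1.62 -0.    1.26 -0.97]
0.5 [ 0.421 -0.33   0.197] [-0.87  0.26  1.62 -0.    1.26 -1.37]
0.9 [ 0.42  -0.33   0.197] [-0.87  0.26  1.63 -0.    1.26 -1.77]
1.3 [ 0.42  -0.329  0.197] [-0.87  0.26  1.63 -0.    1.26 -2.17]
1.7 [ 0.42  -0.329  0.197] [-0.87  0.26  1.63 -0.    1.26 -2.57]
2.1 [ 0.42  -0.329  0.197] [-0.87  0.26  1.63 -0.    1.26 -2.97]
2.5 [ 0.42  -0.33   0.197] [-0.88  0.26  1.63 -0.    1.26  2.91]
2.9 [ 0.419 -0.33   0.197] [-0.88  0.26  1.63 -0.    1.26  2.51]
```

```bash
cat >> h.py <<'E'
OFF=np.array([-.0004,-.143,.074]);AX=np.array([-.001,.956,-.294])
def viewpose(tgt,h,yaw):
    q=down(yaw);M=Rn.from_quat(q).as_matrix();a=M@AX
    return np.array(tgt)-a*h/-a[2]-M@OFF,q
def snap(name):
    p=camera_params("wrist");im=read_camera("wrist");cv2.imwrite(f"pics/{name}.png",im)
    np.savez(f"pics/{name}.npz",**p);return p,im
E
python3 - <<'E'
from h import *
t=read_t()
move_to(*viewpose([.50,.043,.046],.27,1.2)); snap("w_clamp");print(read_t()-t, read_joint_pos())
move_to(*viewpose([.43,-.33,.10],.25,-.1)); snap("w_drv");print(read_t()-t,read_joint_pos())
E
```

```text
2.0583 [-1.29479423e-01  2.07743709e-01  1.75220869e+00  2.18318904e-04
  1.18147362e+00 -1.33084244e+00]
3.525 [-8.53485606e-01  2.59958143e-01  1.59460613e+00  4.46011296e-04
  1.28751009e+00 -7.55946672e-01]
```

View pics/w_clamp.png

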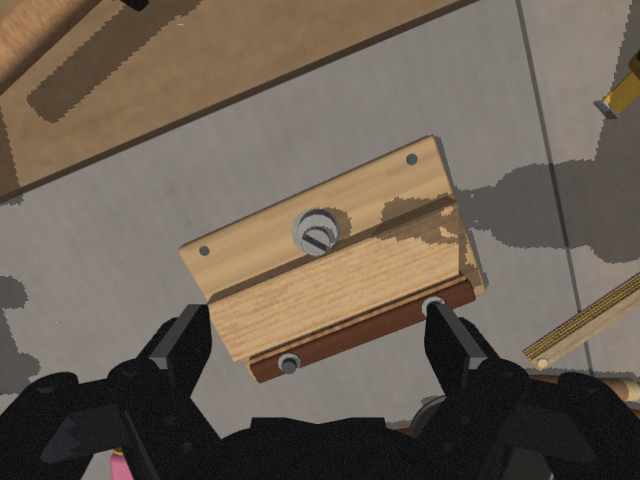

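View pics/w_drv.png

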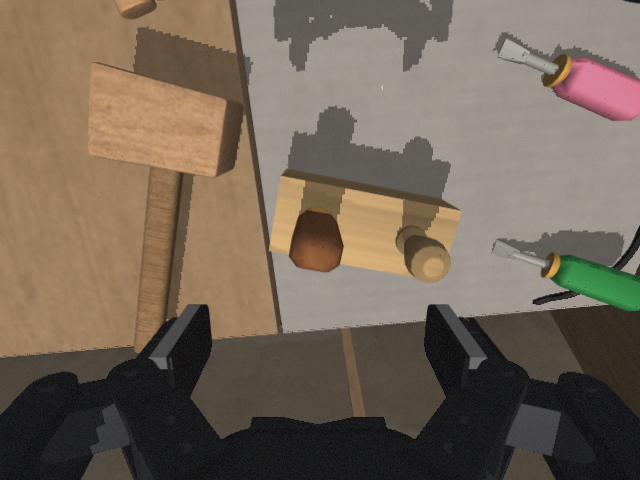

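```bash
python3 - <<'E'
from h import *
im=cv2.imread("pics/w_drv.png")
cv2.imwrite("pics/d1.png",cv2.resize(im[160:290,260:470],(800,495),interpolation=cv2.INTER_CUBIC))
im=cv2.imread("pics/w_clamp.png")
cv2.imwrite("pics/d2.png",cv2.resize(im[195:275,270:370],(750,600),interpolation=cv2.INTER_CUBIC))
E
```

```text
(no output)
```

View pics/d1.png

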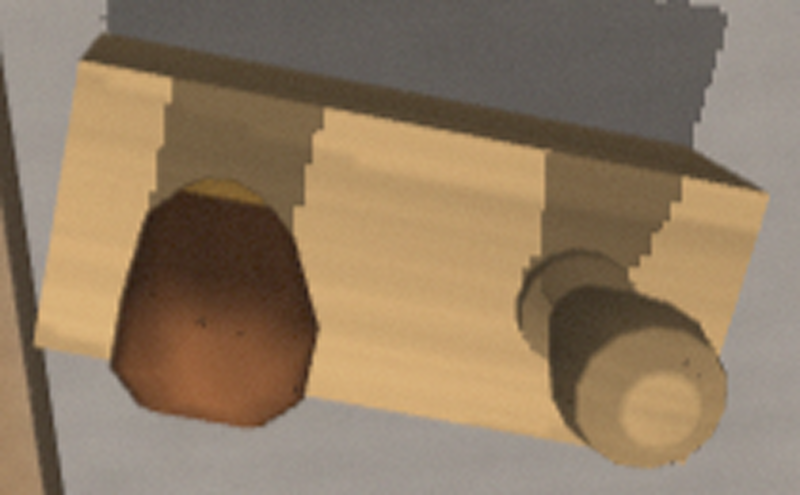

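View pics/d2.png

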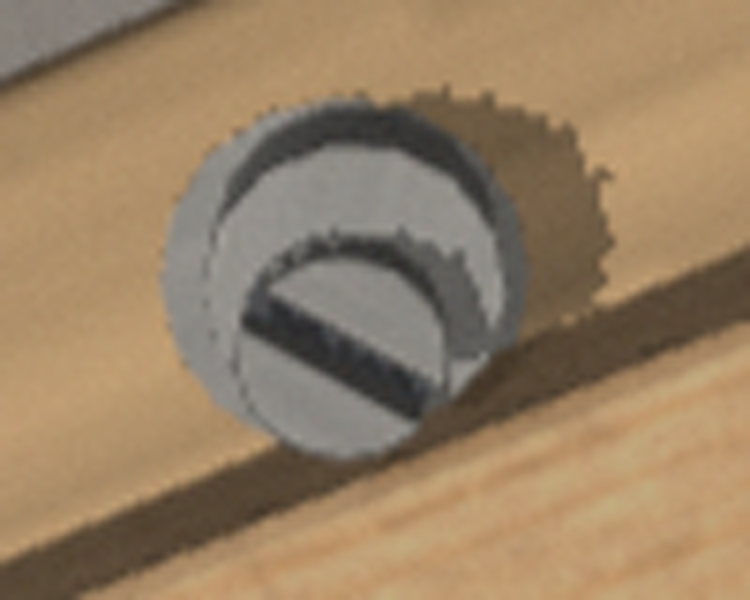

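```bash
python3 - <<'E'
from h import *
p=dict(np.load("pics/w_clamp.npz"))
a=np.array([onz(p,(270+u/7.5,195+v/7.5),.046) for u,v in [(342,352),(252,308),(428,402),(238,345),(448,345)]])
print(a.round(4)); d=a[2]-a[1]; print("slot len",np.linalg.norm(d),"ang",np.arctan2(d[1],d[0]),"width",np.linalg.norm(a[4]-a[3]))
s=[onz(p,u,.015) for u in [(180,248),(434,135)]]
e=s[1]-s[0]; print("sled near edge",s,np.linalg.norm(e),"sled yaw",np.arctan2(e[1],e[0])-np.pi/2)
p=dict(np.load("pics/w_drv.npz"))
b=np.array([onz(p,(260+u/3.81,160+v/3.81),.056) for u,v in [(82,62),(767,192),(38,347)]])
print(b.round(4)); l=b[1]-b[0];w=b[2]-b[0];print(np.linalg.norm(l),np.linalg.norm(w),np.arctan2(l[1],l[0]),np.arctan2(w[1],w[0]))
c=(b[1]+b[2])/2; u=l/np.linalg.norm(l); print("bores",c-.04*u,c+.04*u)
tgt=c-.04*u
q=down(-.1);M=Rn.from_quat(q).as_matrix()
o=M@OFF; pos=np.array([tgt[0]-o[0],tgt[1]-o[1],.36-.143]); print(pos)
move_to(pos,q); snap("w_drv2"); print(read_t())
E
```

```text
[[0.5012 0.0417 0.046 ]
 [0.4935 0.0348 0.046 ]
 [0.5095 0.048  0.046 ]
 [0.4967 0.032  0.046 ]
 [0.5044 0.0521 0.046 ]]
slot len 0.02071935929195312 ang 0.6907371210617019 width 0.02156507212770289
sled near edge [array([ 0.47303811, -0.07342733,  0.015     ]), array([0.46147912, 0.15720101, 0.015     ])] 0.2309178270337197 sled yaw 0.05007768179969574
[[ 0.4073 -0.287   0.056 ]
 [ 0.5501 -0.3288  0.056 ]
 [ 0.3896 -0.3484  0.056 ]]
0.1488597456403835 0.06388583053908214 -0.28472338502159433 -1.8506844021296807
bores [ 0.43149299 -0.32733764  0.056     ] [ 0.50827214 -0.34980899  0.056     ]
[ 0.42450332 -0.40100788  0.217     ]
4.125
```

View pics/w_drv2.png

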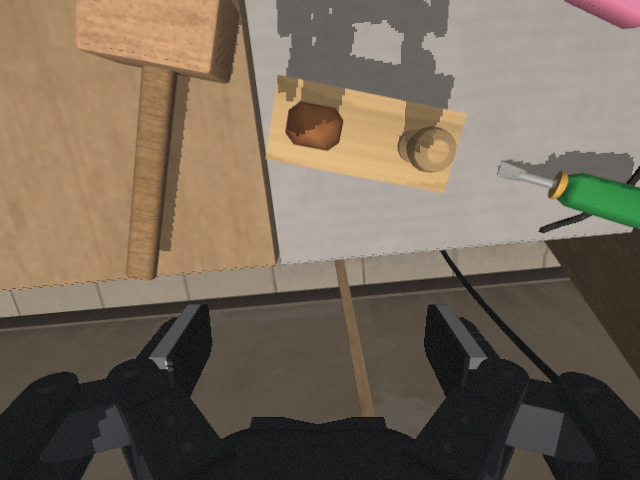

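```bash
python3 - <<'E'
from h import *
im=cv2.imread("pics/w_drv2.png");p=dict(np.load("pics/w_drv2.npz"))
hsv=cv2.cvtColor(im,cv2.COLOR_BGR2HSV)
c=im[100:155,275:350]; h=hsv[100:155,275:350]
b,g,r=[c[...,i].astype(float) for i in range(3)]
m=((r/(b+1)>2.0)&(r<190)).astype(np.uint8)
m=cv2.morphologyEx(m,cv2.MORPH_OPEN,np.ones((3,3)))
cs,_=cv2.findContours(m,cv2.RETR_EXTERNAL,cv2.CHAIN_APPROX_NONE);k=max(cs,key=cv2.contourArea)
W=np.array([onz(p,(x+275,y+100),.11)[:2] for x,y in k[:,0]])*1000
W=W.astype(np.float32);print(cv2.minAreaRect(W),cv2.fitEllipse(W))
hull=cv2.convexHull(W)[:,0]
for a in np.arange(0,180,10):
    pr=hull@[np.cos(np.radians(a)),np.sin(np.radians(a))];print(a,round(float(np.ptp(pr)),1),round(float(pr.min()+pr.max())/2,1),end=' | ')
v=cv2.resize(c,(750,550),interpolation=cv2.INTER_CUBIC)
cv2.drawContours(v,[(k*10+5)],-1,(0,255,0),1);cv2.imwrite("pics/e1.png",v)
E
```

```text
((430.9124755859375, -326.740478515625), (26.51175308227539, 34.68083572387695), 73.97174835205078) ((431.26287841796875, -326.9700927734375), (28.54891014099121, 35.49513244628906), 76.15748596191406)
0 36.3 431.1 | 10 36.5 367.8 | 20 35.5 293.4 | 30 34.6 209.6 | 40 34.3 119.9 | 50 33.0 26.6 | 60 30.8 -67.5 | 70 27.7 -159.5 | 80 28.1 -246.9 | 90 30.9 -326.6 | 100 33.0 -396.5 | 110 34.2 -454.3 | 120 34.6 -498.3 | 130 35.2 -527.4 | 140 35.8 -540.5 | 150 35.9 -536.7 | 160 35.0 -516.7 | 170 35.4 -481.2 |
```

View pics/e1.png

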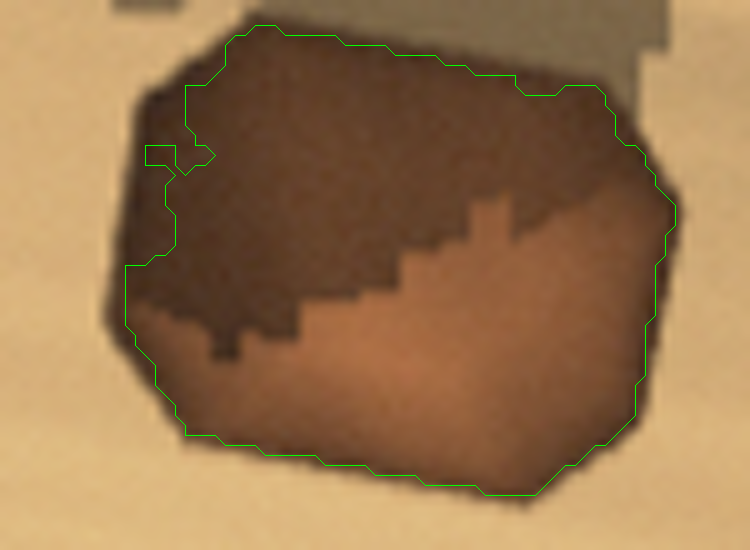

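```bash
python3 - <<'E'
from h import *
q=down(1.286); B=[.4312,-.327]
print(ik([*B,.20],q))
move_to([*B,.20],q); line_to([*B,.081],feed=.12)
print(read_joint_pos(),read_contact_force())
snap("pre"); 
grip(.02,80); print(read_opening(),read_contact_force(),read_ee_pos(),read_t())
line_to([*B,.21],feed=.12); snap("lift"); cv2.imwrite("pics/lift_s.png",read_camera("scene"));print(read_opening(),read_contact_force(),read_ft_torque(),read_t())
E
```

```text
[-8.55023548e-01  2.66016810e-01  1.60408451e+00 -4.44089210e-16
  1.27149134e+00 -2.14102355e+00]
[-8.55076596e-01  3.90286661e-01  1.74893578e+00 -1.79646167e-05
  1.00093293e+00 -2.14096154e+00] [ 0.42438952 -0.56721476  0.09205051]
0.02438362300849422 [-0.81556322  0.51044509  3.30185145] [ 0.43130314 -0.3270729   0.08129103] 7.075
0.023980952697703856 [-0.36173313  0.00391797 -2.37586695] [-0.03613385  0.00682529  0.02589752] 8.4
```

View pics/lift.png

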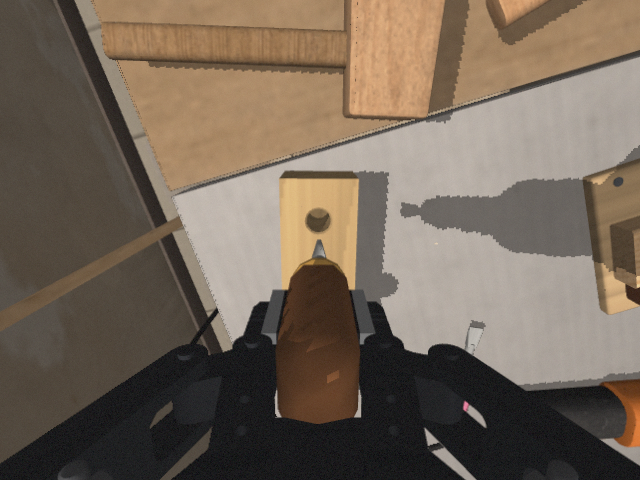

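View pics/lift_s.png

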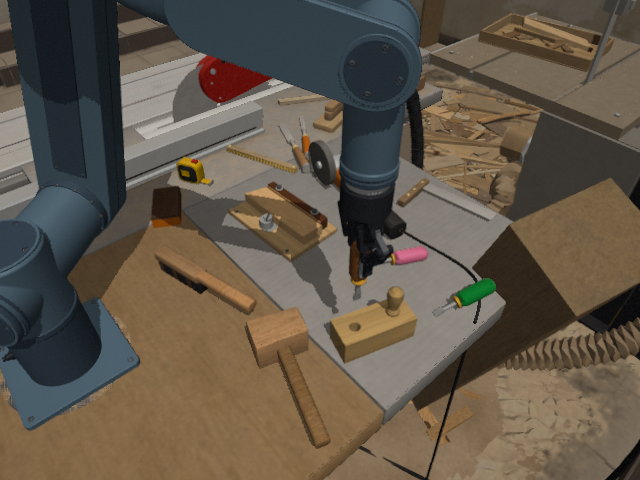

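```bash
python3 - <<'E'
from h import *
im=cv2.imread("pics/lift.png");p=dict(np.load("pics/lift.npz"))
cv2.imwrite("pics/f1.png",cv2.resize(im[165:285,265:375],(550,600),interpolation=cv2.INTER_CUBIC))
print(onz(p,(318,220),.056),onz(p,(319,240),.135),proj(p,[.4312,-.327,.135]))
E
```

```text
[ 0.43038923 -0.32681849  0.056     ] [ 0.42395692 -0.32434042  0.135     ] [318.15315795 251.78712902]
```

View pics/f1.png

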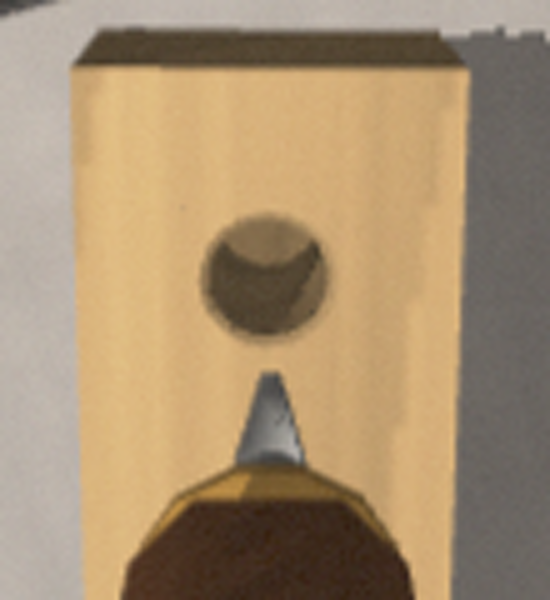

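```bash
python3 - <<'E'
from h import *
im=cv2.imread("pics/lift_s.png")
cv2.imwrite("pics/f2.png",cv2.resize(im[220:310,320:400],(720,810))[:600] if 0 else cv2.resize(im[225:305,320:400],(600,600),interpolation=cv2.INTER_CUBIC))
s=camera_params("scene")
for z in (.106,.135,.166-.002,.185,.229,.269): print(z,proj(s,[.4312,-.327,z]).round(1))
E
```

```text
0.106 [357.  308.6]
0.135 [357.9 298. ]
0.164 [358.8 286.8]
0.185 [359.5 278.4]
0.229 [361.1 259.6]
0.269 [362.6 241.2]
```

View pics/f2.png

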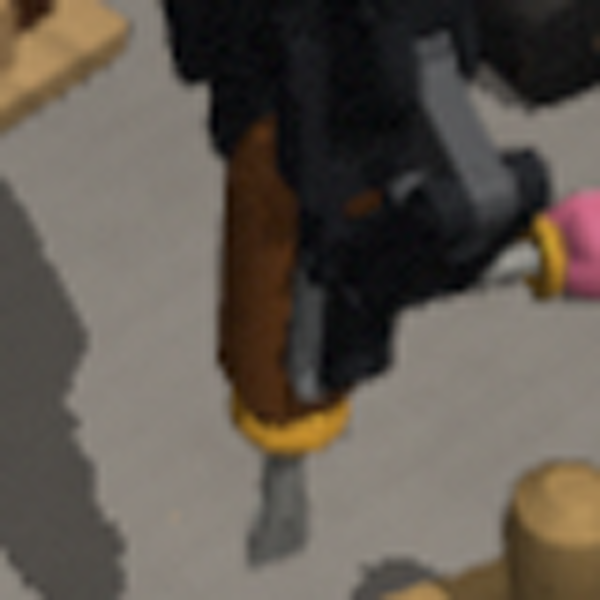

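```bash
python3 - <<'E'
from h import *
p=dict(np.load("pics/lift.npz"));s=camera_params("scene")
X,r=two(p,(319,239.6),s,(356.7,299.5));print(X,r)
# near edge interpretation: blade corner on far side
M=Rn.from_quat(down(1.286)).as_matrix(); print("tool frame",M.T@(X-[.4312,-.327,.21]))
for k in(-.007,.007): 
    Y=np.array([.4312,-.327,.135])+M[:,2]*k; print(k,proj(p,Y),proj(s,Y))
X,r=two(p,(319,239.6),s,(320+250/7.5,225+565/7.5));print(X,r)
X,r=two(p,(319,239.6),s,(320+303/7.5,225+553/7.5));print(X,r)
E
```

```text
[ 0.4268815  -0.32559507  0.13173757] 0.004699274753830612
tool frame [0.000135   0.07826243 0.00453928]
-0.007 [318.14423727 262.30540401] [361.51207636 296.68319214]
0.007 [318.16223239 241.07882779] [354.28595722 299.29935916]
[ 0.42393905 -0.32422889  0.13228775] 0.0011970639505031195
[ 0.43009255 -0.32717124  0.13095308] 0.011101841374281574
```

```bash
python3 - <<'E'
from h import *
q=down(2.26);S=[.5012,.0417]
move_to([*S,.20],q); print(read_joint_pos()); line_to([*S,.137],feed=.1)
p,im=snap("hov"); s=read_camera("scene");cv2.imwrite("pics/hov_s.png",s);print(read_t(),read_contact_force(),read_ft_torque())
cv2.imwrite("pics/g1.png",cv2.resize(im[180:300,250:390],(700,600),interpolation=cv2.INTER_CUBIC))
u=proj(camera_params("scene"),[*S,.06]).astype(int);print(u)
cv2.imwrite("pics/g2.png",cv2.resize(s[u[1]-40:u[1]+40,u[0]-40:u[0]+40],(600,600),interpolation=cv2.INTER_CUBIC))
E
```

```text
[-1.40570503e-01  1.98716632e-01  1.69264625e+00 -5.53617286e-04
  1.24980464e+00 -2.39893304e+00]
10.6833 [-0.15589603  0.15270657 -2.59866896] [-0.01532814 -0.04161846 -0.04992918]
[267 210]
```

View pics/g1.png

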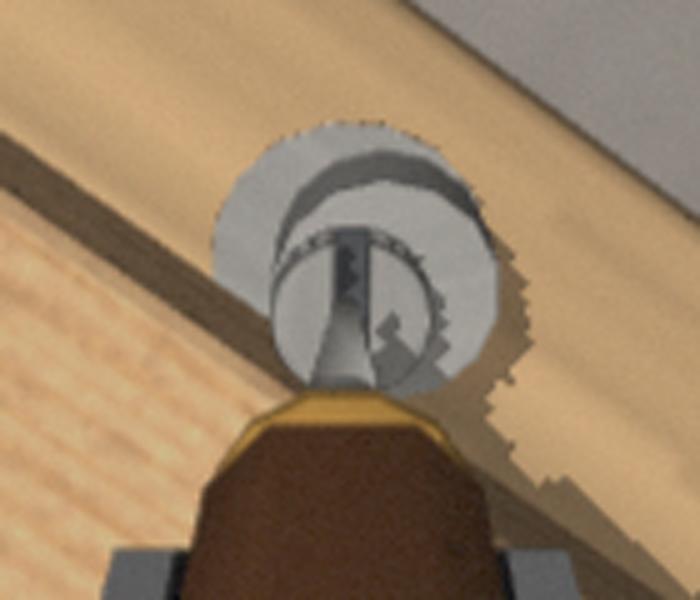

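View pics/g2.png

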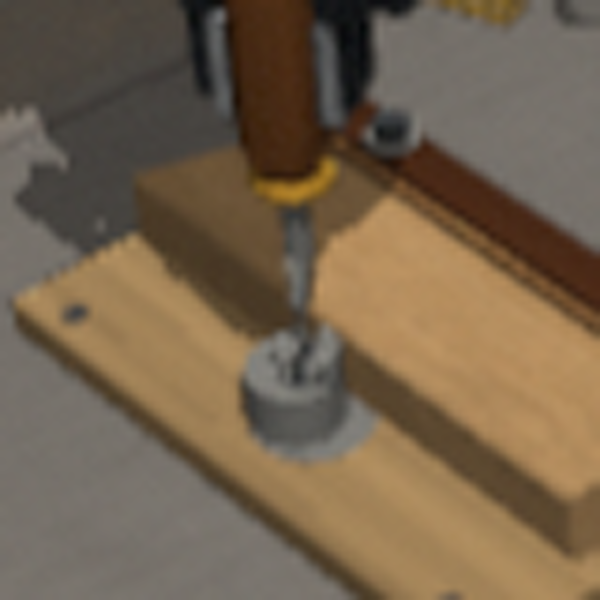

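```bash
python3 - <<'E'
from h import *
p=dict(np.load("pics/hov.npz"));M=Rn.from_quat(down(2.26)).as_matrix();S=np.array([.5012,.0417,.046])
f=lambda u,v:(250+u/5,180+v/5)
for n,uv in [("boss",(354,310)),("slotfar",(351,235))]: print(n,(M.T@(onz(p,f(*uv),.046)-S)*1000).round(2))
print("tip corner",(M.T@(onz(p,f(345,305),.061)-S)*1000).round(2))
E
```

```text
boss [0.21 0.   1.18]
slotfar [-0.21  0.   11.56]
tip corner [ -1.03 -15.     6.54]
```

```bash
python3 - <<'E'
from h import *
M=Rn.from_quat(down(2.26)).as_matrix();S=np.array([.5012,.0417,0])+M[:,0]*.0008+M[:,2]*.001
S[2]=.127; line_to(S,feed=.05); f0=np.array(read_contact_force());print(f0,read_t())
z=.127
while z>.1135:
    z-=.0005; line_to([S[0],S[1],z],feed=.03); f=np.array(read_contact_force())-f0
    print(round(z,4),f.round(2),(M.T@f).round(2)[[0,2]])
    if f[2]>3 or np.hypot(*f[:2])>6: break
print(read_ee_pos(),read_ft_torque(),read_t())
E
```

```text
[ 0.09352405  0.21585772 -2.48257397] 11.0333
0.1265 [ 0.11 -0.44 -0.48] [-0.41  0.19]
0.126 [ 0.24 -0.27 -0.47] [-0.36 -0.02]
0.1255 [ 0.16  0.6  -0.26] [ 0.36 -0.51]
0.125 [-1.17 -0.12 -0.18] [0.65 0.98]
0.1245 [0.33 1.18 0.7 ] [ 0.7 -1. ]
0.124 [-0.95  0.07 -0.46] [0.66 0.69]
0.1235 [-0.32 -0.16 -0.66] [0.08 0.35]
0.123 [ 0.04  0.01 -0.27] [-0.02 -0.03]
0.1225 [ 0.43  0.27 -0.21] [-0.06 -0.5 ]
0.122 [ 0.71 -0.37 -0.65] [-0.74 -0.31]
0.1215 [-0.32  0.2  -0.17] [0.35 0.12]
0.121 [-0.36 -0.25 -0.1 ] [0.04 0.44]
0.1205 [ 0.11 -0.38 -0.82] [-0.37  0.16]
0.12 [ 0.22 -0.44 -0.14] [-0.48  0.11]
0.1195 [-0.26 -0.35 -0.  ] [-0.1   0.42]
0.119 [ 0.38  0.03 -0.57] [-0.22 -0.32]
0.1185 [-0.91  0.03  0.07] [0.61 0.69]
0.118 [ 0.04 -0.27 -0.48] [-0.23  0.14]
0.1175 [-0.7   0.   -0.57] [0.44 0.54]
0.117 [-0.67 -0.18  0.48] [0.29 0.63]
0.1165 [ 0.25 -0.66 -0.06] [-0.67  0.22]
0.116 [ 0.51  0.15 -0.66] [-0.21 -0.48]
0.1155 [-0.16 -0.96 -0.84] [-0.64  0.73]
0.115 [ 0.3  -1.06  0.6 ] [-1.01  0.45]
0.1145 [ 0.17 -1.79  0.89] [-1.49  1.01]
0.114 [ 0.07 -1.71  2.23] [-1.36  1.04]
0.1135 [-0.05 -1.03  8.3 ] [-0.76  0.69]
[0.50018387 0.04164497 0.11411404] [-0.18288718  0.17810737  0.03075177] 17.7833
```

```bash
cat >> h.py <<'E'
def avg(n=6):
    F=[];T=[]
    for _ in range(n):
        F.append(read_contact_force());T.append(read_ft_torque());pause(.01)
    return np.mean(F,0),np.mean(T,0),np.std(T,0)[2]
E
python3 - <<'E'
from h import *
e=read_ee_pos(); line_to([.5002,.0416,.1152],feed=.05)
t=read_t();f0,m0,sd=avg();print("base",f0.round(2),m0.round(3),sd,read_t()-t)
np.savez("base.npz",f0=f0,m0=m0)
q=np.array(read_joint_pos());q0=q[5]
for i in range(25):
    q[5]+=.1; move_j(list(q)); f,m,sd=avg(4); 
    print(round(q[5]-q0,3),round(read_joint_pos()[5]-q0,3),(f-f0).round(2),(m-m0).round(3),round(sd,3),round(read_t(),2))
    if abs(m[2]-m0[2])>.13 or np.hypot(*(f-f0)[:2])>12: break
E
```

```text
base [ 1.12 -0.64 -2.1 ] [-0.177 -0.193 -0.024] 0.025590481110716056 0.05000000000000071
0.1 0.097 [-0.39 -1.71 -0.37] [-0.356 -0.067  0.043] 0.038 18.37
0.2 0.196 [-0.51 -1.56 -0.5 ] [-0.421 -0.025  0.05 ] 0.041 18.65
0.3 0.295 [-0.25 -2.19 -0.39] [-0.502  0.028  0.043] 0.041 18.93
0.4 0.395 [-0.36 -1.92 -0.5 ] [-0.529  0.115  0.049] 0.029 19.22
0.5 0.495 [-1.24 -1.81 -0.69] [-0.493  0.166  0.054] 0.022 19.5
0.6 0.595 [-1.53 -2.38 -0.58] [-0.447  0.312  0.024] 0.029 19.78
0.7 0.695 [-2.07 -1.7  -0.33] [-0.394  0.406  0.063] 0.041 20.07
0.8 0.795 [-2.71 -1.03 -0.33] [-0.25   0.563  0.02 ] 0.027 20.35
0.9 0.895 [-2.55 -0.77 -0.71] [-0.133  0.568  0.031] 0.02 20.63
1.0 0.995 [-2.74 -0.03 -0.3 ] [0.01  0.578 0.019] 0.032 20.92
1.1 1.095 [-2.61  0.82 -0.35] [0.154 0.555 0.035] 0.024 21.2
1.2 1.195 [-2.81  0.75 -0.13] [0.293 0.56  0.037] 0.032 21.48
1.3 1.295 [-2.11  1.66 -0.62] [0.398 0.605 0.055] 0.018 21.77
1.4 1.395 [-3.36  2.34  0.09] [0.492 0.666 0.144] 0.025 22.05
```

```bash
python3 - <<'E'
from h import *
b=np.load("base.npz");f0,m0=b["f0"],b["m0"]
q=np.array(read_joint_pos());d0=1.395
f,m,sd=avg(20);print(d0,(f-f0).round(2),(m-m0)[2].round(3))
a=q[5]+.005;d=1.4
for i in range(8):
    a+=.04;d+=.04;q[5]=a; move_j(list(q)); f,m,sd=avg(20)
    print(round(d,3),(f-f0).round(2),(m-m0).round(3),round(read_t(),2))
    if m[2]-m0[2]>.245: break
s=read_camera("scene");cv2.imwrite("pics/turn_s.png",s);snap("turn")
E
```

```text
1.395 [-3.2   2.23 -0.13] 0.144
1.44 [-3.46  1.81  0.13] [0.477 0.751 0.191] 22.63
1.48 [-3.73  1.78  0.42] [0.464 0.825 0.242] 23.05
1.52 [-3.97  1.86  0.64] [0.472 0.903 0.269] 23.47
```

View pics/turn.png

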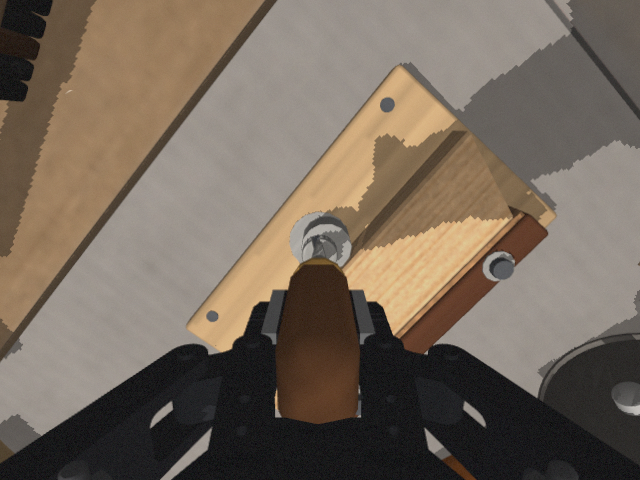

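```bash
python3 - <<'E'
import cv2
s=cv2.imread("pics/turn_s.png")[170:270,215:350]
cv2.imwrite("pics/t2.png",cv2.resize(s,(800,592),interpolation=cv2.INTER_CUBIC))
E
python3 - <<'E'
from h import *
b=np.load("base.npz");f0,m0=b["f0"],b["m0"]
q=np.array(read_joint_pos());a=q[5];d=0
for i in range(10):
    a-=.025;d-=.025;q[5]=a;move_j(list(q)); f,m,sd=avg(10)
    print(round(d,3),(f-f0).round(2),(m-m0)[2].round(3),round(read_t(),2))
    if m[2]-m0[2]<.03: break
E
```

```text
-0.025 [-3.58  2.    0.61] 0.225 23.9
-0.05 [-3.57  2.09  0.43] 0.17 24.23
-0.075 [-3.68  2.36  0.33] 0.123 24.57
-0.1 [-3.39  2.37 -0.12] 0.087 24.9
-0.125 [-2.53  2.24 -0.36] 0.059 25.23
-0.15 [-1.42  1.3  -0.64] 0.034 25.57
-0.175 [-0.45  0.83 -0.35] 0.009 25.9
```

View pics/t2.png

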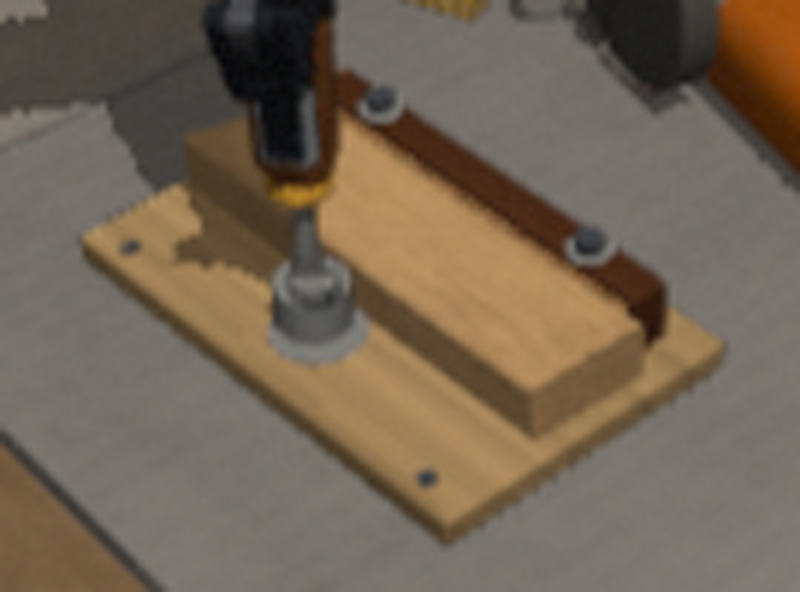

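```bash
python3 - <<'E'
from h import *
e=np.array(read_ee_pos()); print(e,read_joint_pos()[5])
line_to([e[0],e[1],.118],feed=.03);print(read_contact_force())
line_to([e[0],e[1],.137],feed=.06);print(read_contact_force());
p,im=snap("out");M=Rn.from_quat(read_tool_rot()).as_matrix();print(np.arctan2(M[1,0],M[0,0]),read_t())
cv2.imwrite("pics/o1.png",cv2.resize(im[180:300,250:390],(700,600),interpolation=cv2.INTER_CUBIC))
E
```

```text
[0.50027002 0.04166635 0.11498208] -1.0544143571412312
[ 1.19945598  0.92598029 -1.55036755]
[-0.337744   -0.04639836 -3.21898155]
0.9155259879627928 26.675
```

View pics/o1.png

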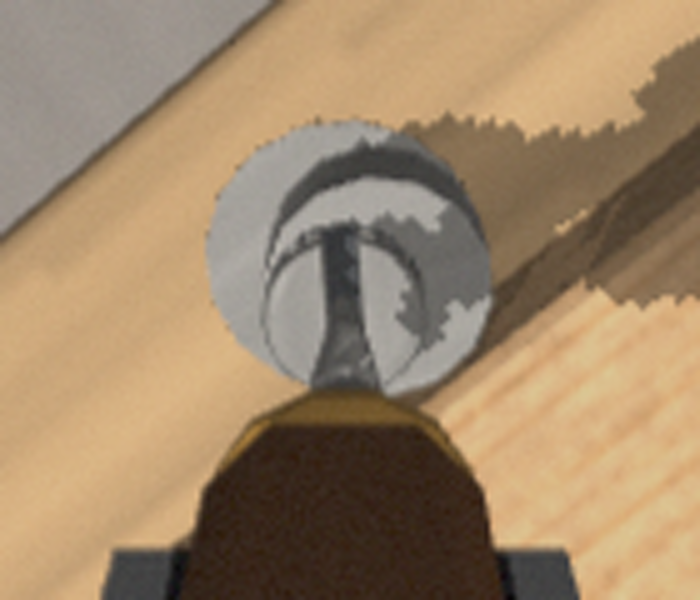

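```bash
python3 - <<'E'
from h import *
im=cv2.imread("pics/out.png")
cv2.imwrite("pics/o2.png",cv2.resize(im[222:260,300:340],(570,600)[::1],interpolation=cv2.INTER_CUBIC))
E
```

```text
(no output)
```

View pics/o2.png

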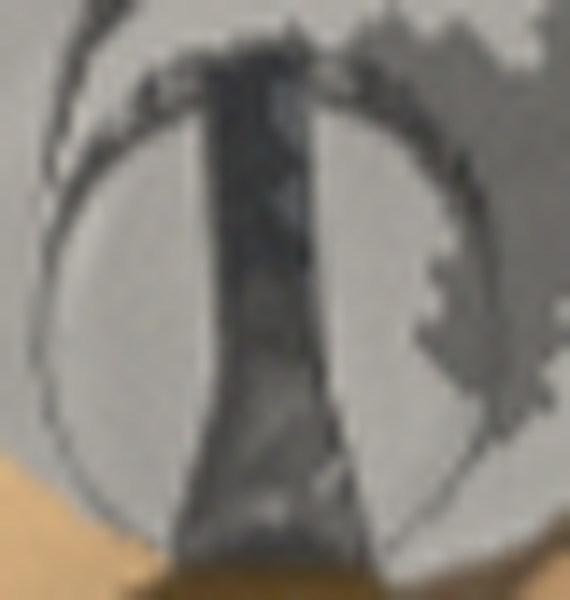

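```bash
python3 - <<'E'
from h import *
g=lambda u,v:(300+u/14.25,222+v/15.79)
p=dict(np.load("pics/out.npz"))
for a,b in [((203,110),(217,300)),((308,110),(320,300))]:
    A,B=[onz(p,g(*x),.046) for x in (a,b)]; d=A-B; print(np.arctan2(d[1],d[0])-np.pi)
p=dict(np.load("pics/w_clamp.npz"))
E
```

```text
-0.5789716431746221
-0.5842820041111514
```

```bash
python3 - <<'E'
from h import *
f,m,sd=avg(30);print(f.round(2),m.round(3),np.load("base.npz")["m0"].round(3),read_t())
E
```

```text
[-0.11  0.1  -2.59] [-0.013  0.005 -0.001] [-0.177 -0.193 -0.024] 26.925
```

```bash
python3 - <<'E'
from h import *
q=np.array(read_joint_pos());q[5]-=.07;move_j(list(q))
f0,m0=np.array([-.11,.1,-2.59]),np.array([0,0,-.001])
for z in (.124,.122,.120,.118,.1165,.1155):
    line_to([.5003,.0417,z],feed=.03);f=np.array(read_contact_force())-f0
    if f[2]>4 or np.hypot(*f[:2])>7: print("stop",z,f);raise SystemExit
print("in",f,read_t())
q=np.array(read_joint_pos());a=q[5];d=0
while d<.4:
    st=.06 if d<.17 else .025
    a+=st;d+=st;q[5]=a;move_j(list(q));f,m,sd=avg(16);tq=m[2]-m0[2]
    print(round(d,3),round(a,3),(f-f0).round(1),tq.round(3),round(read_t(),2))
    if tq>.27: break
E
```

```text
in [ 0.02203818 -0.04915204 -0.38705053] 29.0
0.06 -1.065 [ 0.2  0.  -0. ] -0.001 29.38
0.12 -1.005 [ 0.1  0.1 -0.1] 0.005 29.77
0.18 -0.945 [-0.1 -0.3  0.3] 0.095 30.15
0.205 -0.92 [-0.4 -0.   0.3] 0.14 30.53
0.23 -0.895 [-0.7 -0.3  0.8] 0.172 30.92
0.255 -0.87 [-0.8 -0.4  1. ] 0.217 31.3
0.28 -0.845 [-1.1 -0.4  1. ] 0.265 31.68
0.305 -0.82 [-1.6 -0.6  1.6] 0.282 32.07
```

```bash
python3 - <<'E'
from h import *
q=np.array(read_joint_pos());a=q[5]
for s in (.08,.05,.03,.03):
    a-=s;q[5]=a;move_j(list(q));f,m,sd=avg(8);print(m[2].round(3))
    if m[2]<.03:break
e=np.array(read_ee_pos())
line_to([e[0],e[1],.119],feed=.03);print(read_contact_force());line_to([e[0],e[1],.137],feed=.06)
snap("out2");line_to([e[0],e[1],.21],feed=.12)
B=[.4311,-.3270]
q=down(1.286);move_to([*B,.21],q);print(read_joint_pos(),read_t())
p,im=snap("bk");cv2.imwrite("pics/b1.png",cv2.resize(im[165:285,265:375],(550,600),interpolation=cv2.INTER_CUBIC))
cv2.imwrite("pics/bk_s.png",read_camera("scene"))
E
```

```text
0.127
0.052
0.015
[-0.70288077  0.26506972 -2.79318066]
[-8.54003201e-01  2.58148619e-01  1.59006377e+00  5.78155111e-04
  1.29432046e+00 -2.14044306e+00] 35.9417
```

View pics/b1.png

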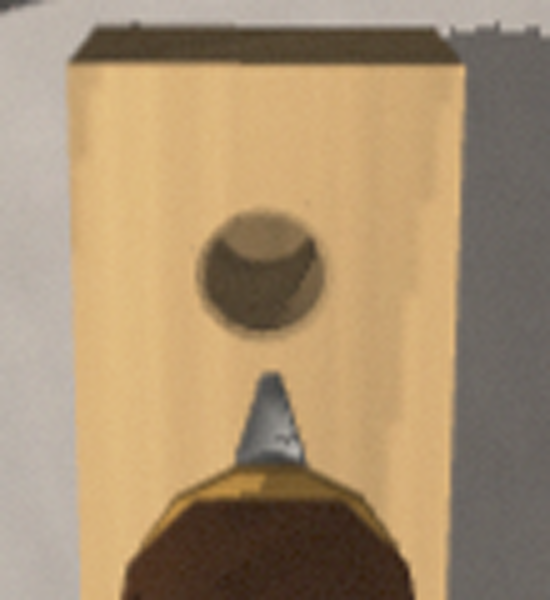

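View pics/out2.png

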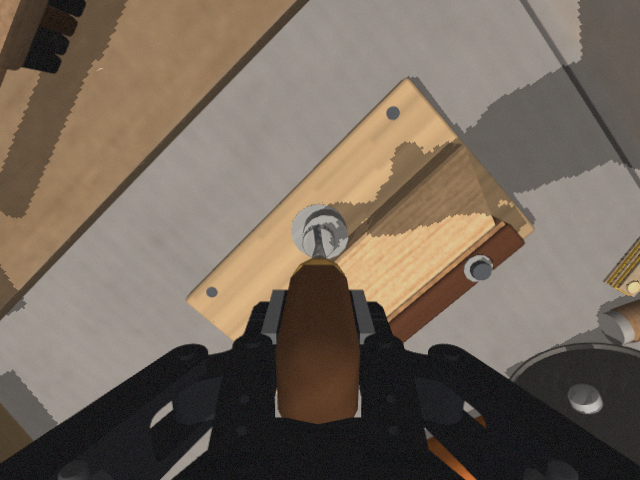

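```bash
python3 - <<'E'
from h import *
B=[.4312,-.3270]
f0=np.array([-.11,.1,-2.59])
line_to([*B,.138],feed=.12);
for z in (.125,.11,.10,.09,.085,.083,.082,.0815):
    line_to([*B,z],feed=.06);f=np.array(read_contact_force())-f0
    print(z,f.round(2))
    if f[2]>4 or np.hypot(*f[:2])>8: break
f,m,_=avg(8);print((f-f0).round(2),m.round(3),read_t())
cv2.imwrite("pics/seat_s.png",read_camera("scene"))
E
```

```text
0.125 [ 0.18 -1.02 -0.07]
0.11 [ 0.07  0.15 -0.26]
0.1 [-0.05  0.13 -0.31]
0.09 [ 0.94 -0.27  0.89]
0.085 [0.2  0.73 0.2 ]
0.083 [ 0.58 -0.58  0.02]
0.082 [ 0.13  0.99 -0.62]
0.0815 [-0.83  0.57 -0.61]
[ 0.06 -0.04  0.09] [0.008 0.002 0.008] 39.2583
```

View pics/seat_s.png

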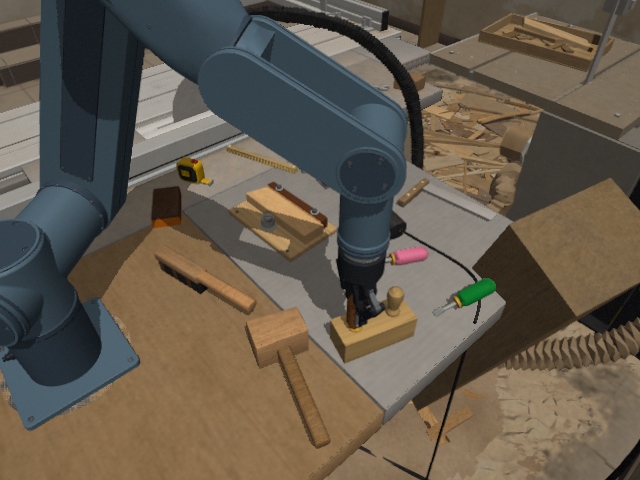

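```bash
python3 - <<'E'
from h import *
B=[.4312,-.3270];f0=np.array([-.11,.1,-2.59]);z=.0815
for i in range(6):
    z-=.0005;line_to([*B,z],feed=.06);f,m,_=avg(4);print(round(z,4),(f-f0).round(2))
    if f[2]-f0[2]>1.5:break
grip(.06);print(read_opening(),read_t());grip(.085)
line_to([*B,.20],feed=.15);print(read_contact_force())
q=down(1.286);M=Rn.from_quat(q).as_matrix();o=M@OFF
move_to([B[0]-o[0],B[1]-o[1],.23],q)
p,im=snap("fin");cv2.imwrite("pics/fin_s.png",read_camera("scene"));print(read_t())
E
```

```text
0.081 [-0.68  0.74  4.09]
0.059984428474691494 40.025
[-0.36245558  0.36112919  0.29695443]
41.8583
```

View pics/fin.png

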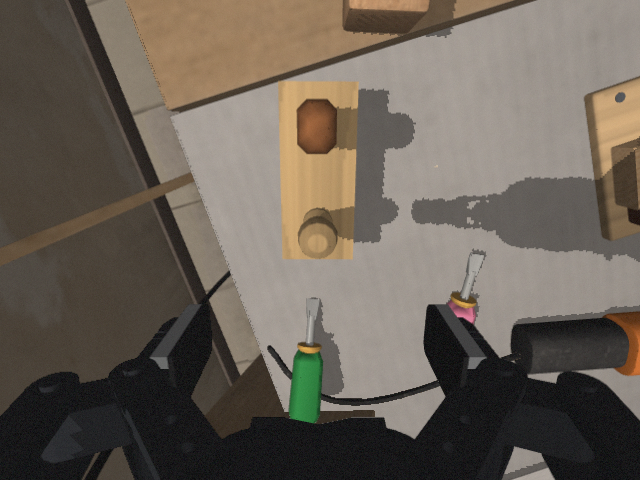

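View pics/fin_s.png

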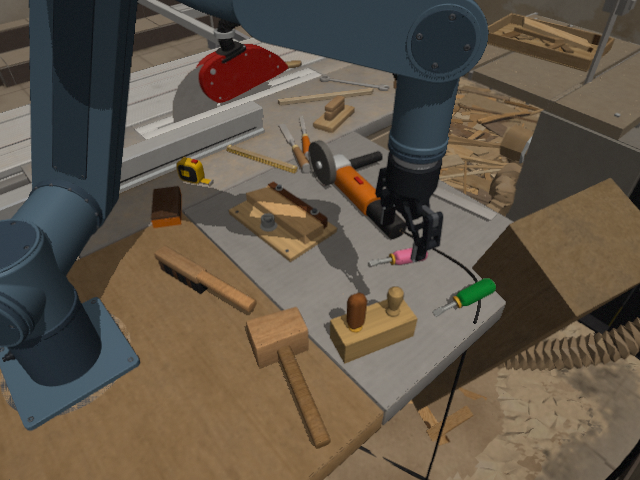

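```bash
python3 - <<'E'
from h import *
move_to(*viewpose([.52,.043,.046],.27,1.2)); p,im=snap("fin2");print(read_t())
cv2.imwrite("pics/fin2c.png",cv2.resize(im[120:390,170:490],(711,600),interpolation=cv2.INTER_CUBIC))
E
```

```text
43.3833
```

View pics/fin2c.png

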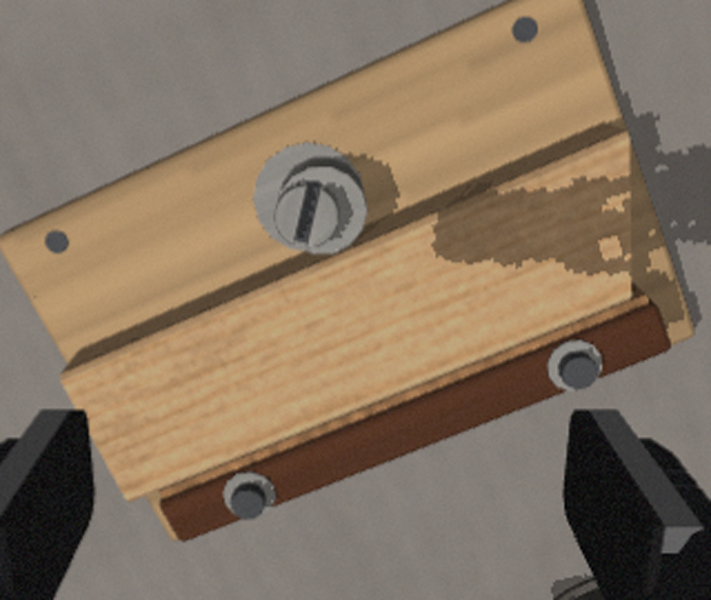

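```bash
python3 - <<'E'
from h import *
p=dict(np.load("pics/fin2.npz"));g=lambda u,v:(170+u/2.222,120+v/2.222)
A,B=[onz(p,g(*x),.046) for x in((315,183),(299,240))];d=B-A;print(np.arctan2(d[1],d[0]))
close_job();print(read_t())
E
```

```text
-0.6454483102273317
the job is handed in; nothing more can be done
the job is handed in; nothing more can be done
```

The offcut is clamped square against the cork-faced fence, and the screwdriver is back upright in its bore, collar seated on the block. I handed the job in at about 43 s. No verdict is reported.

- **Clamping:** I felt the blade into the slot with light pressure. The hardest contact was one touch of about 8 N at the slot bottom. I turned the clamp clockwise to about 0.246 N m, then withdrew.
- **Second pass:** The first torque zero turned out to be off by about 0.02 N m. I re-entered the slot with a fresh zero and nudged the clamp to 0.28 N m. That is inside the 0.2–0.3 snug band and suggests about 23–24 N while held, or about 18–19 N after release. The clamping force itself was not measured directly.
- **Final checks:** In the last pictures the board lies flush and parallel to the fence. The slot reads −0.65 rad, against about −0.58 after the first pass, so the clamp held. The robot was touching nothing.
- **Disagreements:** Torque rose with angle faster than stated (about 1 N m/rad against 0.7). Free-turning friction read about 0.02 N m instead of 0.05. I went by torque.
- **Decoys:** The green and pink screwdrivers fell over early on, with the arm nowhere near them. They stayed on the work surface.

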